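Seat the specimen press, then back it off five clicks

TASK

The small bench press must be set to its starting gap: turn its click-stop handwheel clockwise (seen from above) until the press is seated on the core and the wheel will go no further, without forcing it. Then turn it back anticlockwise by exactly five clicks, counted by feel, and let go of it. Leave the sieve, the tin and the spanner where they are.

Things in the scene. Friction and masses are not known exactly. Their poses are not given: they have to be found in the camera images.
- press: Bench press of dark cast steel, bolted to the bench: base 200 x 190 mm, two columns, crosshead with its top at z = 165 mm, handwheel above. Origin: centre of the base's underside, straight below the wheel's axis. A steel platen under the crosshead moves down onto a fixed 50 mm core as the wheel turns clockwise, up as it turns anticlockwise.
- wheel: Steel handwheel, level, 154 mm over the rim, turning about its vertical axis through its origin (165 mm above the bench). Rim and hub top out 190 to 195 mm above the bench. It has evenly spaced click notches in which it rests by itself; their spacing is not marked. Whole travel: a little under one turn; it starts more than five clicks from the seated stop.
- peg_tip (a point): Centre of the top of the crank handle: the upright black peg on the wheel, 22 mm in diameter, 62 mm from the wheel's axis, standing 60 mm above the rim to 250 mm above the bench. Nothing else there is higher than 195 mm, so shut fingers can push the peg round from either side, tips between rim and peg top.
- wheel_axis (a point): Point on the wheel's axis 190 mm above the bench. Pushing the peg takes 5 to 9 N, fading to nothing at the crest; then the wheel jumps ahead into the next notch, away from the pusher: one click. The seated end is a hard stop, bearing unmarked: steady force past 14 N. Let go, it rests in the notch there (within 3 degrees); click one goes from that notch to the next.
- sieve: Bystander: round steel sieve pan, 140 mm diameter, 50 mm high, standing on the bench; origin at the centre of its underside.
- tin: Bystander: aluminium moisture tin, 70 mm diameter, 70 mm high, standing on the bench; origin at the centre of its underside.
- spanner: Bystander: steel spanner 190 mm long lying on the bench; origin under its middle.

How it is judged:
On the way:
1. the press is wound down clockwise to its seated stop (x of peg_tip in the frame of press between 0.0422 and 0.0602 m and y of peg_tip in the frame of press between 0.026 and 0.044 m), for 0.2 s.
At the end, for the whole second after the job is handed in: After having been wound to its stop, the wheel rests in the fifth notch back from the stop (peg within 11 mm of its place in that notch, along both axes), with nothing touching it (x of peg_tip in the frame of press between -0.0728 and -0.0508 m and y of peg_tip in the frame of press between -0.0157 and 0.0063 m).
It fails at once if the wheel is forced (pressed with more than 80 N by the fingers in all) (contact force between wheel and the fingers above 80 N).
It fails at once if the sieve is shifted by more than 30 mm (distance of sieve from where it was at the start of the episode above 0.03 m).
It fails at once if the tin is shifted by more than 30 mm (distance of tin from where it was at the start of the episode above 0.03 m).
It fails at once if the spanner is shifted by more than 30 mm (distance of spanner from where it was at the start of the episode above 0.03 m).
It also fails if it takes over 72 s, if anything falls off the work surface, if the arm or the gripper's body presses on something with over 40 N, if the wrist force passes 120 N, or if a joint passes its speed limit or range.

ROBOT

A 6-joint arm with a two-finger parallel gripper is mounted at the origin on the work surface. World frame = base frame: x ahead of the robot, y to its left, z up, the work surface at z = 0. Lengths are in m, angles in rad, forces in N, time in s.
With the tool pointing down it reaches from about 0.325 to 0.775 m from the base axis. Payload 5.5 kg.
Tool frame: the origin (TCP) lies at the very end of the fingers, on their centre line; the grasp point (between the pads) lies 19 mm behind it (arm.hold_point_z is the distance from the TCP to the grasp point, in m); z points along the fingers, y is the line along which they close (so a half turn about z gives the same grasp; the last joint's range is limited). The gripper opens to 85 mm and grips with 20 to 120 N. Pads are 22 mm wide; open, the fingers measure 114 mm over their backs; the gripper's body (76 mm by 85 mm) begins 54 mm behind the grasp point. The pads swing forward as they close: fully open they stand 13 mm farther back than shut.
Start: joints at [1.236, 0.091, 1.231, -0, 1.82, -0.057], TCP at [0.165, 0.577, 0.207] pointing down, gripper open.
Joint ranges: [-2.87, 2.87], [-0.86, 2.18], [0.17, 2.46], [-1.51, 4.65], [0.06, 2.69], [-2.65, 2.65]. Speed limits (rad/s): [2.57, 2.57, 3.01, 3.14, 3.14, 3.14].

INTERFACE

Orientations are given as a rotation vector (axis times angle).
In Python, from workcell import telemetry, cams, arm gives the robot as it stands.
- The arm moves only by the tool apply_moves, never from a script. Its argument "plan" is a list of rows, each an object with "gripper": the opening, from 0 (shut) to 1 (fully open); "translation": the shift along the world's x, y, z in mm, a list of three; "angular": the turn, a rotation vector about the world's x, y, z in rad, a list of three. A call has 1 to 20 rows; each row shifts and turns the commanded pose from where the row before left it; what a row does not reach is not made up. A row lasts 1/12 s, in which the tool goes at most 41.7 mm and 7.16 degrees, less where a joint would pass 70% of its speed; a pose out of reach is approached as far as the arm can. A call with a gripper value outside its range is refused whole. The fingers move at their own pace and stop on an object; the grip force is fixed at half the most. Time passes only in rows, so rows that do not move let the fingers close. It gives the time, the measured TCP pose, the force, the opening and the grip force at its end, in the units of the state.
- telemetry.get_state(): the state, without advancing time (a new reading comes with each control period).
- cams.camera(name): name is "scene" or "top" or "wrist"; returns a dict with "pixels" (420x560x3 uint8, blue, green, red), "camera_matrix" (3x3 intrinsics, pixels), "cam_to_world" (4x4, takes a point from camera to world coordinates). Camera axes: x right, y up, looking along -z (the intrinsics and any distortion apply to the point x, -y, -z); pixel columns grow to the right and rows downward; lengths in m; the calibration is good to about 2 mm. A picture is of the moment at which its call begins. There is no depth.
- arm.hand_in(): hands the job in; it is judged then, once.
The state is a dict: "clock": time; "joints": joint angles; "joint_velocities": joint speeds; "joint_torque": joint torques, N m; "tcp_pos": TCP position; "ee_rot": TCP orientation; "contact_force": force on the tool from outside, world axes, zero at the start; "ft_torque": the same for the moment, N m; "grip_width": finger opening in m; "gripper_force": force on a finger pad.
Only numpy, scipy, OpenCV 4.12 (cv2) and the standard library are available. Lean on these libraries where they do the work, as an engineer would, in place of code of your own. Each camera call takes 0.05 s, during which the arm holds its last target. There are 200 camera calls.

## Working session

There is one attempt and no reset: what is moved stays moved. The work goes in short steps, Python scripts to look and compute and a tool call to move; the robot and the scene stay as the last step left them, time stands still between calls to the robot, and variables do not carry over. Pictures are saved under pics/ and viewed, at most 10 in all, crops included, and the job is handed in when it is done.

Besides the shell and the picture viewer there is one more tool, called after ">>>" as name(argument=value, ...), one argument or row to a line, values as JSON. apply_moves: Moves the arm, as the interface text tells. Its arguments: {"type":"object","properties":{"plan":{"type":"array","items":{"type":"object","properties":{"gripper":{"type":"number"},"translation":{"type":"array","items":{"type":"number"}},"angular":{"type":"array","items":{"type":"number"}}}}}},"required":["plan"]}

```bash
mkdir -p pics; ls; cat > h.py <<'E'
import numpy as np,cv2
from workcell import telemetry,cams,arm
def ray(c,u,v,z):
    K=np.array(c["camera_matrix"]);T=np.array(c["cam_to_world"])
    p=np.linalg.solve(K,[u,v,1]);d=T[:3,:3]@[p[0],-p[1],-p[2]] if True else 0
    d=T[:3,:3]@np.array([p[0],-p[1],-p[2]]);o=T[:3,3]
    return o+d*(z-o[2])/d[2]
E
python3 - <<'E'
from h import *
a=[]
for n in ("top","scene"):
    c=cams.camera(n);cv2.imwrite(f"pics/{n}0.png",c["pixels"]);print(n,np.round(c["camera_matrix"],1).tolist(),np.round(c["cam_to_world"],3).tolist(),[k for k in c])
s=telemetry.get_state();print(s)
E
```

```text
pics
top [[480.0, 0.0, 280.8], [0.0, 480.0, 207.0], [0.0, 0.0, 1.0]] [[0.001, 0.995, -0.095, 0.502], [-1.0, -0.001, -0.021, 0.052], [-0.021, 0.095, 0.995, 1.2], [0.0, 0.0, 0.0, 1.0]] ['pixels', 'camera_matrix', 'cam_to_world']
scene [[495.4, 0.0, 278.8], [0.0, 495.4, 202.1], [0.0, 0.0, 1.0]] [[0.822, -0.437, 0.365, 1.061], [0.569, 0.618, -0.542, -0.604], [0.011, 0.654, 0.757, 1.084], [0.0, 0.0, 0.0, 1.0]] ['pixels', 'camera_matrix', 'cam_to_world']
{'clock': 0.1, 'joints': array([ 1.23629272e+00,  9.18546609e-02,  1.23179845e+00,  1.12270071e-05,
        1.81977642e+00, -5.67046296e-02]), 'joint_velocities': array([-0.00011793, -0.0037234 , -0.00033787, -0.00128883,  0.0029592 ,
       -0.00041745]), 'joint_torque': array([ 2.46577343e-03, -4.60218966e+01, -4.19219148e+01, -1.76074332e-05,
        1.07029002e-02,  5.38828843e-06]), 'tcp_pos': array([0.16444792, 0.57671919, 0.20600278]), 'ee_rot': array([-4.34908452e-01, -3.11097106e+00,  2.82668750e-03]), 'contact_force': array([-0.22667688, -0.50184358,  0.16933123]), 'ft_torque': array([-0.01686335, -0.01760419,  0.01804699]), 'gripper_force': 0.0, 'grip_width': 0.08539783519947716}
```

View pics/top0.png

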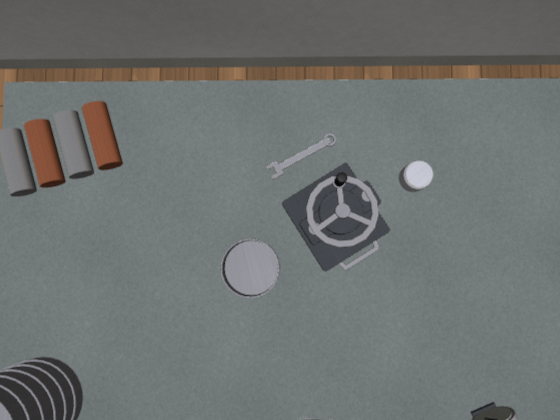

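View pics/scene0.png

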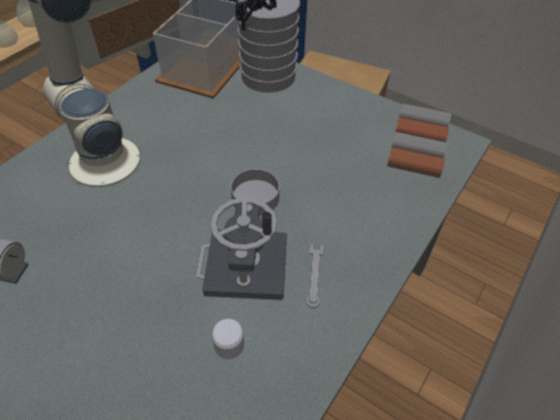

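The top view shows the press at about (340,215), hub (343,211), peg tip (341,178), sieve (250,267), tin (418,175) and spanner (302,157). The scene view agrees. I'll enlarge the press.

```bash
python3 - <<'E'
from h import *
im=cv2.imread("pics/top0.png")[150:280,270:430]
cv2.imwrite("pics/crop0.png",cv2.resize(im,None,fx=4.6,fy=4.6,interpolation=cv2.INTER_CUBIC))
E
```

```text
(no output)
```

View pics/crop0.png

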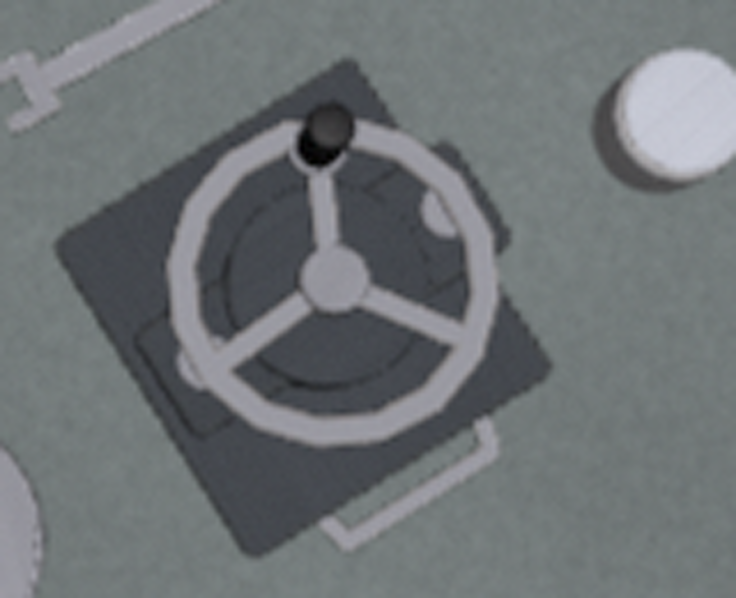

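```bash
python3 - <<'E'
from h import *
c=cams.camera("top");f=lambda u,v,z:ray(c,270+(u+.5)/4.6-.5,150+(v+.5)/4.6-.5,z)
hub=f(335,279,.193);rim=f(333,282,.190);peg=f(331,127,.25)
print("hub",hub,"rim",rim,"peg",peg,"r",np.hypot(*(peg-hub)[:2]),"ang",np.degrees(np.arctan2(*(peg-hub)[1::-1])))
for z in(.0,.02,.03):
    k=[f(*p,z)for p in((350,58),(55,245),(253,558),(552,367))]
    print(z,np.mean(k,0),[ (round(np.linalg.norm(k[i]-k[i-3]),4),round(float(np.degrees(np.arctan2(*(k[i-3]-k[i])[1::-1]))),1)) for i in range(4)])
d=cams.camera("scene");T=np.array(d["cam_to_world"]);K=np.array(d["camera_matrix"])
for w in(hub,peg):
    q=T[:3,:3].T@(w-T[:3,3]);q=K@np.array([q[0],-q[1],-q[2]]);print("scene px",q[:2]/q[2])
E
```

```text
hub [ 0.5917187 -0.0557447  0.193    ] rim [ 0.5906066  -0.05513764  0.19      ] peg [ 0.65283408 -0.04862608  0.25      ] r 0.061528565921435414 ang 6.643778149017646
0.0 [ 0.59439184 -0.05845592  0.        ] [(np.float64(0.192), 122.5), (np.float64(0.2003), -147.8), (np.float64(0.1921), -57.6), (np.float64(0.2007), 32.2)]
0.02 [ 0.59285526 -0.0566106   0.02      ] [(np.float64(0.1888), 122.5), (np.float64(0.1969), -147.8), (np.float64(0.1889), -57.6), (np.float64(0.1973), 32.2)]
0.03 [ 0.59208697 -0.05568795  0.03      ] [(np.float64(0.1872), 122.5), (np.float64(0.1953), -147.8), (np.float64(0.1873), -57.6), (np.float64(0.1957), 32.2)]
scene px [242.60544799 219.13607812]
scene px [265.71190097 213.2419491 ]
```

```bash
cat >> h.py <<'E'
C=np.array([.5915,-.0555])
def P(th,side=1,gap=22):
    t=np.radians(th);return (C*1000+62*np.array([np.cos(t),np.sin(t)])+side*gap*np.array([-np.sin(t),np.cos(t)]))
def rows(a,b,n,side=1,g=0):
    p=[P(x,side) for x in np.linspace(a,b,n+1)];p=np.round(p,1);w=round(np.radians(b-a)/n,4)
    print(a,b,"w",w,"start",p[0]);print(",".join('{"gripper":0,"translation":[%.1f,%.1f,0],"angular":[0,0,%s]}'%(*d,w) for d in np.diff(p,axis=0)))
E
python3 - <<'E'
from h import *
print(P(22)-telemetry.get_state()["tcp_pos"][:2]*1000)
rows(22,-83,18)
rows(-83,-128,8)
E
```

```text
[ 476.24716691 -588.6743139 ]
22 -83 w -0.1018 start [640.7 -11.9]
{"gripper":0,"translation":[4.2,-5.2,0],"angular":[0,0,-0.1018]},{"gripper":0,"translation":[3.6,-5.6,0],"angular":[0,0,-0.1018]},{"gripper":0,"translation":[3.1,-6.0,0],"angular":[0,0,-0.1018]},{"gripper":0,"translation":[2.4,-6.2,0],"angular":[0,0,-0.1018]},{"gripper":0,"translation":[1.8,-6.5,0],"angular":[0,0,-0.1018]},{"gripper":0,"translation":[1.1,-6.6,0],"angular":[0,0,-0.1018]},{"gripper":0,"translation":[0.4,-6.7,0],"angular":[0,0,-0.1018]},{"gripper":0,"translation":[-0.3,-6.7,0],"angular":[0,0,-0.1018]},{"gripper":0,"translation":[-0.9,-6.6,0],"angular":[0,0,-0.1018]},{"gripper":0,"translation":[-1.6,-6.5,0],"angular":[0,0,-0.1018]},{"gripper":0,"translation":[-2.3,-6.3,0],"angular":[0,0,-0.1018]},{"gripper":0,"translation":[-2.9,-6.1,0],"angular":[0,0,-0.1018]},{"gripper":0,"translation":[-3.5,-5.7,0],"angular":[0,0,-0.1018]},{"gripper":0,"translation":[-4.0,-5.3,0],"angular":[0,0,-0.1018]},{"gripper":0,"translation":[-4.6,-4.9,0],"angular":[0,0,-0.1018]},{"gripper":0,"translation":[-5.0,-4.4,0],"angular":[0,0,-0.1018]},{"gripper":0,"translation":[-5.5,-3.9,0],"angular":[0,0,-0.1018]},{"gripper":0,"translation":[-5.8,-3.3,0],"angular":[0,0,-0.1018]}
-83 -128 w -0.0982 start [ 620.9 -114.4]
{"gripper":0,"translation":[-5.9,-2.6,0],"angular":[0,0,-0.0982]},{"gripper":0,"translation":[-6.2,-2.0,0],"angular":[0,0,-0.0982]},{"gripper":0,"translation":[-6.3,-1.4,0],"angular":[0,0,-0.0982]},{"gripper":0,"translation":[-6.4,-0.7,0],"angular":[0,0,-0.0982]},{"gripper":0,"translation":[-6.4,-0.2,0],"angular":[0,0,-0.0982]},{"gripper":0,"translation":[-6.5,0.5,0],"angular":[0,0,-0.0982]},{"gripper":0,"translation":[-6.3,1.2,0],"angular":[0,0,-0.0982]},{"gripper":0,"translation":[-6.2,1.7,0],"angular":[0,0,-0.0982]}
```

>>> apply_moves(
  plan=[
    {"gripper":0,"translation":[0,0,35]},
    {"gripper":0,"translation":[0,0,35]},
    {"gripper":0,"translation":[0,0,24]},
    {"gripper":0,"translation":[20,-24,0],"angular":[0,0,-0.1]},
    {"gripper":0,"translation":[22,-28,0],"angular":[0,0,-0.1]},
    {"gripper":0,"translation":[22,-28,0],"angular":[0,0,-0.1]},
    {"gripper":0,"translation":[22,-28,0],"angular":[0,0,-0.1]},
    {"gripper":0,"translation":[22,-28,0],"angular":[0,0,-0.1]},
    {"gripper":0,"translation":[22,-28,0],"angular":[0,0,-0.1]},
    {"gripper":0,"translation":[22,-28,0],"angular":[0,0,-0.1]},
    {"gripper":0,"translation":[22,-28,0],"angular":[0,0,-0.1]},
    {"gripper":0,"translation":[22,-28,0],"angular":[0,0,-0.1]},
  ],
)

```text
validation failed for argument at $.pl...
```

>>> apply_moves(
  plan=[
    {"gripper":0,"translation":[0,0,35],"angular":[0,0,0]},
    {"gripper":0,"translation":[0,0,35],"angular":[0,0,0]},
    {"gripper":0,"translation":[0,0,24],"angular":[0,0,0]},
    {"gripper":0,"translation":[20,-24,0],"angular":[0,0,-0.1]},
    {"gripper":0,"translation":[22,-28,0],"angular":[0,0,-0.1]},
    {"gripper":0,"translation":[22,-28,0],"angular":[0,0,-0.1]},
    {"gripper":0,"translation":[22,-28,0],"angular":[0,0,-0.1]},
    {"gripper":0,"translation":[22,-28,0],"angular":[0,0,-0.1]},
    {"gripper":0,"translation":[22,-28,0],"angular":[0,0,-0.1]},
    {"gripper":0,"translation":[22,-28,0],"angular":[0,0,-0.1]},
    {"gripper":0,"translation":[22,-28,0],"angular":[0,0,-0.1]},
    {"gripper":0,"translation":[22,-28,0],"angular":[0,0,-0.1]},
  ],
)

```text
clock: 1.2
tcp_pos: [0.3612, 0.3275, 0.301]
ee_rot: [1.751, 2.608, 0.0]
contact_force: [0.4, 0.2, 0.1]
grip_width: -0.0001
gripper_force: 0.0
```

>>> apply_moves(
  plan=[
    {"gripper":0,"translation":[28,-34,0],"angular":[0,0,0]},
    {"gripper":0,"translation":[26,-31,0],"angular":[0,0,0]},
    {"gripper":0,"translation":[26,-31,0],"angular":[0,0,0]},
    {"gripper":0,"translation":[26,-31,0],"angular":[0,0,0]},
    {"gripper":0,"translation":[26,-31,0],"angular":[0,0,0]},
    {"gripper":0,"translation":[26,-31,0],"angular":[0,0,0]},
    {"gripper":0,"translation":[26,-31,0],"angular":[0,0,0]},
    {"gripper":0,"translation":[26,-31,0],"angular":[0,0,0]},
    {"gripper":0,"translation":[26,-31,0],"angular":[0,0,0]},
    {"gripper":0,"translation":[26,-31,0],"angular":[0,0,0]},
    {"gripper":0,"translation":[18,-28,0],"angular":[0,0,0]},
    {"gripper":0,"translation":[0,0,0],"angular":[0,0,0]},
    {"gripper":0,"translation":[0,0,0],"angular":[0,0,0]},
  ],
)

```text
clock: 2.28
tcp_pos: [0.6396, -0.012, 0.2991]
ee_rot: [-1.747, -2.607, 0.002]
contact_force: [0.2, 0.7, 0.1]
grip_width: 0.0001
gripper_force: 0.0
```

Position is right; I'll take a quick look before lowering.

```bash
python3 - <<'E'
from h import *
c=cams.camera("scene");cv2.imwrite("pics/s1.png",cv2.resize(c["pixels"][120:320,150:350],None,fx=3,fy=3,interpolation=cv2.INTER_CUBIC))
E
```

```text
(no output)
```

View pics/s1.png

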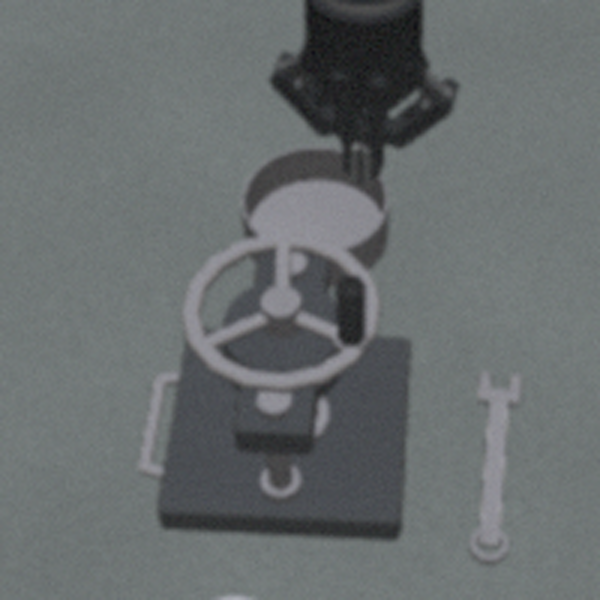

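The shut fingers hang at crop (360,165), behind the peg at (350,310) and clear of it. I'll lower them and push clockwise.

>>> apply_moves(
  plan=[
    {"gripper":0,"translation":[1,0,-30],"angular":[0,0,0]},
    {"gripper":0,"translation":[0,0,-30],"angular":[0,0,0]},
    {"gripper":0,"translation":[0,0,-24],"angular":[0,0,0]},
    {"gripper":0,"translation":[4.2,-5.2,0],"angular":[0,0,-0.1018]},
    {"gripper":0,"translation":[3.6,-5.6,0],"angular":[0,0,-0.1018]},
    {"gripper":0,"translation":[3.1,-6.0,0],"angular":[0,0,-0.1018]},
    {"gripper":0,"translation":[2.4,-6.2,0],"angular":[0,0,-0.1018]},
  ],
)

```text
clock: 2.92
tcp_pos: [0.6528, -0.0308, 0.2178]
ee_rot: [-2.239, -2.203, -0.002]
contact_force: [-0.4, 6.5, -2.3]
grip_width: 0.0001
gripper_force: 3.7
```

>>> apply_moves(
  plan=[
    {"gripper":0,"translation":[1.8,-6.5,0],"angular":[0,0,-0.1018]},
    {"gripper":0,"translation":[1.1,-6.6,0],"angular":[0,0,-0.1018]},
    {"gripper":0,"translation":[0.4,-6.7,0],"angular":[0,0,-0.1018]},
    {"gripper":0,"translation":[-0.3,-6.7,0],"angular":[0,0,-0.1018]},
    {"gripper":0,"translation":[-0.9,-6.6,0],"angular":[0,0,-0.1018]},
  ],
)

```text
clock: 3.33
tcp_pos: [0.6559, -0.0635, 0.2181]
ee_rot: [2.721, 1.57, 0.005]
contact_force: [5.0, 6.1, -1.5]
grip_width: -0.0006
gripper_force: 4.3
```

>>> apply_moves(
  plan=[
    {"gripper":0,"translation":[-1.6,-6.5,0],"angular":[0,0,-0.1018]},
    {"gripper":0,"translation":[-2.3,-6.3,0],"angular":[0,0,-0.1018]},
    {"gripper":0,"translation":[-2.9,-6.1,0],"angular":[0,0,-0.1018]},
    {"gripper":0,"translation":[-3.5,-5.7,0],"angular":[0,0,-0.1018]},
    {"gripper":0,"translation":[-4.0,-5.3,0],"angular":[0,0,-0.1018]},
    {"gripper":0,"translation":[-4.6,-4.9,0],"angular":[0,0,-0.1018]},
    {"gripper":0,"translation":[-5.0,-4.4,0],"angular":[0,0,-0.1018]},
    {"gripper":0,"translation":[-5.5,-3.9,0],"angular":[0,0,-0.1018]},
    {"gripper":0,"translation":[-5.8,-3.3,0],"angular":[0,0,-0.1018]},
    {"gripper":0,"translation":[-5.9,-2.6,0],"angular":[0,0,-0.0982]},
    {"gripper":0,"translation":[-6.2,-2.0,0],"angular":[0,0,-0.0982]},
    {"gripper":0,"translation":[-6.3,-1.4,0],"angular":[0,0,-0.0982]},
    {"gripper":0,"translation":[-6.4,-0.7,0],"angular":[0,0,-0.0982]},
    {"gripper":0,"translation":[-6.4,-0.2,0],"angular":[0,0,-0.0982]},
    {"gripper":0,"translation":[-6.5,0.5,0],"angular":[0,0,-0.0982]},
    {"gripper":0,"translation":[-6.3,1.2,0],"angular":[0,0,-0.0982]},
    {"gripper":0,"translation":[-6.2,1.7,0],"angular":[0,0,-0.0982]},
  ],
)

```text
clock: 4.75
tcp_pos: [0.5717, -0.1145, 0.2182]
ee_rot: [-2.972, 1.012, -0.01]
contact_force: [6.4, -0.7, -0.8]
grip_width: 0.0
gripper_force: 2.6
```

```bash
python3 - <<'E'
from h import *
s=telemetry.get_state();print(s["tcp_pos"],s["ee_rot"],s["joints"][5],P(-128))
print((P(-116)-P(-128)),P(-116))
rows(-116,-236,20);rows(-236,-266,6)
E
```

```text
[ 0.57165492 -0.11447698  0.21821823] [-2.97216406  1.01211743 -0.01036587] 1.9707577016702518 [ 570.66522511 -117.90121918]
[13.42923281 -2.96817692] [ 584.09445792 -120.8693961 ]
-116 -236 w -0.1047 start [ 584.1 -120.9]
{"gripper":0,"translation":[-6.8,1.2,0],"angular":[0,0,-0.1047]},{"gripper":0,"translation":[-6.6,1.8,0],"angular":[0,0,-0.1047]},{"gripper":0,"translation":[-6.4,2.5,0],"angular":[0,0,-0.1047]},{"gripper":0,"translation":[-6.2,3.2,0],"angular":[0,0,-0.1047]},{"gripper":0,"translation":[-5.7,3.8,0],"angular":[0,0,-0.1047]},{"gripper":0,"translation":[-5.3,4.4,0],"angular":[0,0,-0.1047]},{"gripper":0,"translation":[-4.8,4.9,0],"angular":[0,0,-0.1047]},{"gripper":0,"translation":[-4.3,5.4,0],"angular":[0,0,-0.1047]},{"gripper":0,"translation":[-3.7,5.8,0],"angular":[0,0,-0.1047]},{"gripper":0,"translation":[-3.1,6.1,0],"angular":[0,0,-0.1047]},{"gripper":0,"translation":[-2.4,6.5,0],"angular":[0,0,-0.1047]},{"gripper":0,"translation":[-1.8,6.6,0],"angular":[0,0,-0.1047]},{"gripper":0,"translation":[-1.0,6.9,0],"angular":[0,0,-0.1047]},{"gripper":0,"translation":[-0.3,6.8,0],"angular":[0,0,-0.1047]},{"gripper":0,"translation":[0.4,6.9,0],"angular":[0,0,-0.1047]},{"gripper":0,"translation":[1.2,6.8,0],"angular":[0,0,-0.1047]},{"gripper":0,"translation":[1.8,6.6,0],"angular":[0,0,-0.1047]},{"gripper":0,"translation":[2.5,6.4,0],"angular":[0,0,-0.1047]},{"gripper":0,"translation":[3.2,6.2,0],"angular":[0,0,-0.1047]},{"gripper":0,"translation":[3.8,5.7,0],"angular":[0,0,-0.1047]}
-236 -266 w -0.0873 start [538.6 -16.4]
{"gripper":0,"translation":[3.6,4.5,0],"angular":[0,0,-0.0873]},{"gripper":0,"translation":[4.0,4.1,0],"angular":[0,0,-0.0873]},{"gripper":0,"translation":[4.3,3.8,0],"angular":[0,0,-0.0873]},{"gripper":0,"translation":[4.7,3.3,0],"angular":[0,0,-0.0873]},{"gripper":0,"translation":[4.9,3.0,0],"angular":[0,0,-0.0873]},{"gripper":0,"translation":[5.1,2.5,0],"angular":[0,0,-0.0873]}
```

>>> apply_moves(
  plan=[
    {"gripper":0,"translation":[12.4,-6.4,0],"angular":[0,0,0.1194]},
    {"gripper":0,"translation":[0,0,25],"angular":[0,0,0.1194]},
    {"gripper":0,"translation":[0,0,35],"angular":[0,0,0.1194]},
    {"gripper":0,"translation":[0,0,0],"angular":[0,0,0.1194]},
    {"gripper":0,"translation":[0,0,0],"angular":[0,0,0.1194]},
    {"gripper":0,"translation":[0,0,0],"angular":[0,0,0.1194]},
    {"gripper":0,"translation":[0,0,0],"angular":[0,0,0.1194]},
    {"gripper":0,"translation":[0,0,0],"angular":[0,0,0.1194]},
    {"gripper":0,"translation":[0,0,0],"angular":[0,0,0.1194]},
    {"gripper":0,"translation":[0,0,0],"angular":[0,0,0.1194]},
    {"gripper":0,"translation":[0,0,0],"angular":[0,0,0.1194]},
    {"gripper":0,"translation":[0,0,0],"angular":[0,0,0.1194]},
    {"gripper":0,"translation":[0,0,0],"angular":[0,0,0.1194]},
    {"gripper":0,"translation":[0,0,0],"angular":[0,0,0.1194]},
  ],
)

```text
clock: 5.92
tcp_pos: [0.5821, -0.1208, 0.2781]
ee_rot: [2.737, 1.541, 0.002]
contact_force: [-0.6, -0.0, -0.1]
grip_width: 0.0002
gripper_force: 0.0
```

>>> apply_moves(
  plan=[
    {"gripper":0,"translation":[0,0,0],"angular":[0,0,0.1194]},
    {"gripper":0,"translation":[0,0,0],"angular":[0,0,0.1194]},
    {"gripper":0,"translation":[0,0,0],"angular":[0,0,0.1194]},
    {"gripper":0,"translation":[0,0,0],"angular":[0,0,0.1194]},
    {"gripper":0,"translation":[0,0,0],"angular":[0,0,0.1194]},
    {"gripper":0,"translation":[0,0,0],"angular":[0,0,0.1194]},
    {"gripper":0,"translation":[0,0,0],"angular":[0,0,0.1194]},
    {"gripper":0,"translation":[0,0,0],"angular":[0,0,0.1194]},
    {"gripper":0,"translation":[0,0,0],"angular":[0,0,0.1194]},
    {"gripper":0,"translation":[0,0,0],"angular":[0,0,0.1194]},
    {"gripper":0,"translation":[0,0,0],"angular":[0,0,0.1194]},
    {"gripper":0,"translation":[0,0,0],"angular":[0,0,0.1194]},
    {"gripper":0,"translation":[0,0,0],"angular":[0,0,0.1194]},
    {"gripper":0,"translation":[0,0,0],"angular":[0,0,0.1194]},
    {"gripper":0,"translation":[0,0,0],"angular":[0,0,0]},
    {"gripper":0,"translation":[0,0,0],"angular":[0,0,0]},
  ],
)

```text
clock: 7.25
tcp_pos: [0.5822, -0.1213, 0.2779]
ee_rot: [0.708, 3.06, 0.0]
contact_force: [0.3, 0.1, 0.2]
grip_width: -0.0003
gripper_force: 0.0
```

```bash
python3 - <<'E'
from h import *
c=cams.camera("top");cv2.imwrite("pics/t2.png",cv2.resize(c["pixels"][150:280,270:430],None,fx=4.6,fy=4.6,interpolation=cv2.INTER_CUBIC))
E
```

```text
(no output)
```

View pics/t2.png

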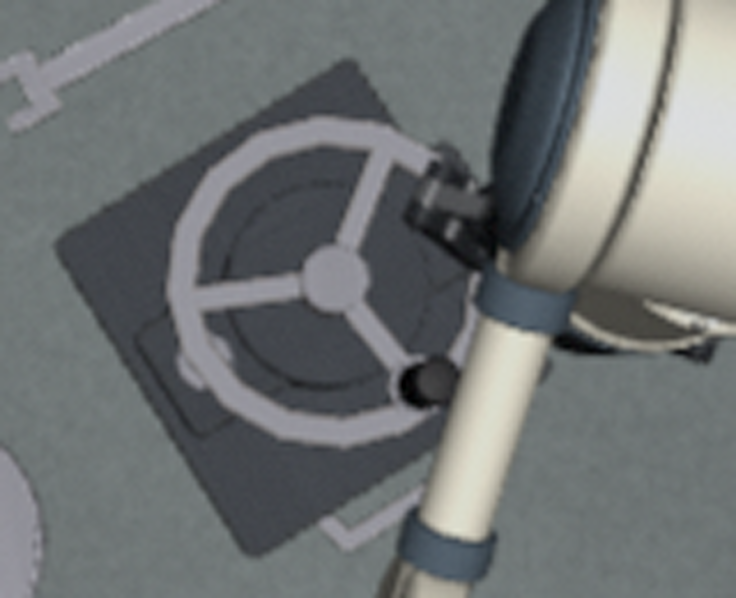

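The peg tip is at crop (434,382), bearing about -142°: five clicks done, resting in a notch. The arm has turned round and is clear, so I'll lower and go on.

>>> apply_moves(
  plan=[
    {"gripper":0,"translation":[1,0,-30],"angular":[0,0,0]},
    {"gripper":0,"translation":[1,0,-32],"angular":[0,0,0]},
    {"gripper":0,"translation":[-6.8,1.2,0],"angular":[0,0,-0.1047]},
    {"gripper":0,"translation":[-6.6,1.8,0],"angular":[0,0,-0.1047]},
    {"gripper":0,"translation":[-6.4,2.5,0],"angular":[0,0,-0.1047]},
    {"gripper":0,"translation":[-6.2,3.2,0],"angular":[0,0,-0.1047]},
    {"gripper":0,"translation":[-5.7,3.8,0],"angular":[0,0,-0.1047]},
    {"gripper":0,"translation":[-5.3,4.4,0],"angular":[0,0,-0.1047]},
    {"gripper":0,"translation":[-4.8,4.9,0],"angular":[0,0,-0.1047]},
    {"gripper":0,"translation":[-4.3,5.4,0],"angular":[0,0,-0.1047]},
    {"gripper":0,"translation":[-3.7,5.8,0],"angular":[0,0,-0.1047]},
    {"gripper":0,"translation":[-3.1,6.1,0],"angular":[0,0,-0.1047]},
  ],
)

```text
clock: 8.3
tcp_pos: [0.5314, -0.0836, 0.2153]
ee_rot: [2.15, 2.288, -0.0]
contact_force: [2.3, -4.6, -0.9]
grip_width: -0.0001
gripper_force: 3.1
```

>>> apply_moves(
  plan=[
    {"gripper":0,"translation":[-2.4,6.5,0],"angular":[0,0,-0.1047]},
    {"gripper":0,"translation":[-1.8,6.6,0],"angular":[0,0,-0.1047]},
    {"gripper":0,"translation":[-1.0,6.9,0],"angular":[0,0,-0.1047]},
    {"gripper":0,"translation":[-0.3,6.8,0],"angular":[0,0,-0.1047]},
    {"gripper":0,"translation":[0.4,6.9,0],"angular":[0,0,-0.1047]},
    {"gripper":0,"translation":[1.2,6.8,0],"angular":[0,0,-0.1047]},
    {"gripper":0,"translation":[1.8,6.6,0],"angular":[0,0,-0.1047]},
    {"gripper":0,"translation":[2.5,6.4,0],"angular":[0,0,-0.1047]},
    {"gripper":0,"translation":[3.2,6.2,0],"angular":[0,0,-0.1047]},
    {"gripper":0,"translation":[3.8,5.7,0],"angular":[0,0,-0.1047]},
  ],
)

```text
clock: 9.13
tcp_pos: [0.5384, -0.0176, 0.2153]
ee_rot: [3.007, 0.908, -0.001]
contact_force: [-3.9, -1.2, 0.7]
grip_width: 0.0001
gripper_force: 2.2
```

```bash
python3 - <<'E'
from h import *
s=telemetry.get_state();print(s["tcp_pos"],s["contact_force"],P(-236))
rows(-236,-264,7);rows(-264,-296,16)
E
```

```text
[ 0.53838987 -0.01764137  0.21527402] [-3.88612942 -1.19981438  0.71810944] [538.59121339 -16.40191438]
-236 -264 w -0.0698 start [538.6 -16.4]
{"gripper":0,"translation":[2.8,3.6,0],"angular":[0,0,-0.0698]},{"gripper":0,"translation":[3.1,3.4,0],"angular":[0,0,-0.0698]},{"gripper":0,"translation":[3.4,3.1,0],"angular":[0,0,-0.0698]},{"gripper":0,"translation":[3.5,3.0,0],"angular":[0,0,-0.0698]},{"gripper":0,"translation":[3.8,2.6,0],"angular":[0,0,-0.0698]},{"gripper":0,"translation":[3.9,2.4,0],"angular":[0,0,-0.0698]},{"gripper":0,"translation":[4.0,2.2,0],"angular":[0,0,-0.0698]}
-264 -296 w -0.0349 start [563.1   3.9]
{"gripper":0,"translation":[2.1,0.9,0],"angular":[0,0,-0.0349]},{"gripper":0,"translation":[2.1,0.9,0],"angular":[0,0,-0.0349]},{"gripper":0,"translation":[2.2,0.8,0],"angular":[0,0,-0.0349]},{"gripper":0,"translation":[2.2,0.7,0],"angular":[0,0,-0.0349]},{"gripper":0,"translation":[2.2,0.7,0],"angular":[0,0,-0.0349]},{"gripper":0,"translation":[2.2,0.6,0],"angular":[0,0,-0.0349]},{"gripper":0,"translation":[2.2,0.5,0],"angular":[0,0,-0.0349]},{"gripper":0,"translation":[2.3,0.4,0],"angular":[0,0,-0.0349]},{"gripper":0,"translation":[2.3,0.3,0],"angular":[0,0,-0.0349]},{"gripper":0,"translation":[2.3,0.3,0],"angular":[0,0,-0.0349]},{"gripper":0,"translation":[2.2,0.2,0],"angular":[0,0,-0.0349]},{"gripper":0,"translation":[2.3,0.1,0],"angular":[0,0,-0.0349]},{"gripper":0,"translation":[2.3,0.0,0],"angular":[0,0,-0.0349]},{"gripper":0,"translation":[2.3,-0.1,0],"angular":[0,0,-0.0349]},{"gripper":0,"translation":[2.3,-0.1,0],"angular":[0,0,-0.0349]},{"gripper":0,"translation":[2.3,-0.2,0],"angular":[0,0,-0.0349]}
```

>>> apply_moves(
  plan=[
    {"gripper":0,"translation":[2.8,3.6,0],"angular":[0,0,-0.0698]},
    {"gripper":0,"translation":[3.1,3.4,0],"angular":[0,0,-0.0698]},
    {"gripper":0,"translation":[3.4,3.1,0],"angular":[0,0,-0.0698]},
    {"gripper":0,"translation":[3.5,3.0,0],"angular":[0,0,-0.0698]},
    {"gripper":0,"translation":[3.8,2.6,0],"angular":[0,0,-0.0698]},
    {"gripper":0,"translation":[3.9,2.4,0],"angular":[0,0,-0.0698]},
    {"gripper":0,"translation":[4.0,2.2,0],"angular":[0,0,-0.0698]},
  ],
)

```text
clock: 9.72
tcp_pos: [0.5631, 0.003, 0.2152]
ee_rot: [-3.137, -0.158, 0.0]
contact_force: [-0.2, 0.4, -0.7]
grip_width: 0.0002
gripper_force: 0.3
```

>>> apply_moves(
  plan=[
    {"gripper":0,"translation":[2.1,0.9,0],"angular":[0,0,-0.0349]},
    {"gripper":0,"translation":[2.1,0.9,0],"angular":[0,0,-0.0349]},
    {"gripper":0,"translation":[2.2,0.8,0],"angular":[0,0,-0.0349]},
    {"gripper":0,"translation":[2.2,0.7,0],"angular":[0,0,-0.0349]},
    {"gripper":0,"translation":[2.2,0.7,0],"angular":[0,0,-0.0349]},
  ],
)

```text
clock: 10.13
tcp_pos: [0.5718, 0.0069, 0.2152]
ee_rot: [-3.139, 0.114, 0.008]
contact_force: [-9.9, 1.1, 2.5]
grip_width: 0.0001
gripper_force: 5.2
```

>>> apply_moves(
  plan=[
    {"gripper":0,"translation":[2.2,0.6,0],"angular":[0,0,-0.0349]},
    {"gripper":0,"translation":[2.2,0.5,0],"angular":[0,0,-0.0349]},
    {"gripper":0,"translation":[2.3,0.4,0],"angular":[0,0,-0.0349]},
    {"gripper":0,"translation":[2.3,0.3,0],"angular":[0,0,-0.0349]},
  ],
)

```text
clock: 10.47
tcp_pos: [0.5812, 0.0092, 0.2152]
ee_rot: [-3.123, 0.331, 0.007]
contact_force: [-6.6, 3.1, 1.4]
grip_width: -0.0002
gripper_force: 3.6
```

>>> apply_moves(
  plan=[
    {"gripper":0,"translation":[2.2,0.2,0],"angular":[0,0,-0.0349]},
    {"gripper":0,"translation":[2.3,0.1,0],"angular":[0,0,-0.0349]},
  ],
)

```text
clock: 10.63
tcp_pos: [0.5866, 0.0098, 0.2152]
ee_rot: [-3.109, 0.439, 0.004]
contact_force: [-2.7, 3.4, 0.0]
grip_width: 0.0001
gripper_force: 1.9
```

>>> apply_moves(
  plan=[
    {"gripper":0,"translation":[2.3,0.0,0],"angular":[0,0,-0.0349]},
    {"gripper":0,"translation":[0,0,0],"angular":[0,0,0]},
  ],
)

```text
clock: 10.8
tcp_pos: [0.59, 0.009, 0.2151]
ee_rot: [-3.102, 0.493, 0.0]
contact_force: [-0.5, 0.5, 0.4]
grip_width: 0.0004
gripper_force: 0.0
```

>>> apply_moves(
  plan=[
    {"gripper":0,"translation":[2.3,-0.1,0],"angular":[0,0,-0.0349]},
    {"gripper":0,"translation":[0,0,0],"angular":[0,0,0]},
  ],
)

```text
clock: 10.97
tcp_pos: [0.5924, 0.0084, 0.2152]
ee_rot: [3.094, -0.546, 0.001]
contact_force: [0.3, -0.6, -0.0]
grip_width: -0.0004
gripper_force: 0.0
```

>>> apply_moves(
  plan=[
    {"gripper":0,"translation":[2.3,-0.1,0],"angular":[0,0,-0.0349]},
    {"gripper":0,"translation":[2.3,-0.2,0],"angular":[0,0,-0.0349]},
    {"gripper":0,"translation":[0,0,0],"angular":[0,0,0]},
  ],
)

```text
clock: 11.22
tcp_pos: [0.597, 0.0079, 0.2151]
ee_rot: [3.073, -0.652, 0.0]
contact_force: [0.0, -0.4, -0.5]
grip_width: 0.0001
gripper_force: 0.0
```

>>> apply_moves(
  plan=[
    {"gripper":0,"translation":[2.2,-0.3,0],"angular":[0,0,-0.0349]},
    {"gripper":0,"translation":[0,0,0],"angular":[0,0,0]},
  ],
)

```text
clock: 11.38
tcp_pos: [0.5988, 0.0078, 0.2151]
ee_rot: [-3.062, 0.704, 0.001]
contact_force: [-1.9, -0.3, -0.0]
grip_width: -0.0002
gripper_force: 0.9
```

>>> apply_moves(
  plan=[
    {"gripper":0,"translation":[1.5,-0.3,0],"angular":[0,0,-0.02]},
    {"gripper":0,"translation":[0,0,0],"angular":[0,0,0]},
  ],
)

```text
clock: 11.55
tcp_pos: [0.6002, 0.0077, 0.2151]
ee_rot: [-3.054, 0.734, 0.002]
contact_force: [-3.6, 1.8, 0.4]
grip_width: 0.0001
gripper_force: 1.8
```

>>> apply_moves(
  plan=[
    {"gripper":0,"translation":[1.0,-0.2,0],"angular":[0,0,-0.015]},
    {"gripper":0,"translation":[0,0,0],"angular":[0,0,0]},
  ],
)

```text
clock: 11.72
tcp_pos: [0.6011, 0.0076, 0.2151]
ee_rot: [-3.049, 0.757, 0.002]
contact_force: [-5.6, 2.6, 1.9]
grip_width: 0.0003
gripper_force: 2.8
```

>>> apply_moves(
  plan=[
    {"gripper":0,"translation":[1.0,-0.2,0],"angular":[0,0,-0.015]},
    {"gripper":0,"translation":[0,0,0],"angular":[0,0,0]},
  ],
)

```text
clock: 11.88
tcp_pos: [0.6012, 0.0077, 0.2151]
ee_rot: [-3.043, 0.78, 0.006]
contact_force: [-8.5, 3.4, 1.3]
grip_width: 0.0001
gripper_force: 4.7
```

>>> apply_moves(
  plan=[
    {"gripper":0,"translation":[1.5,-0.3,0],"angular":[0,0,0]},
    {"gripper":0,"translation":[0,0,0],"angular":[0,0,0]},
  ],
)

```text
clock: 12.05
tcp_pos: [0.6013, 0.0077, 0.2151]
ee_rot: [3.044, -0.778, -0.011]
contact_force: [-14.2, 3.7, 2.6]
grip_width: 0.0
gripper_force: 7.6
```

>>> apply_moves(
  plan=[
    {"gripper":0,"translation":[1.5,-0.3,0],"angular":[0,0,0]},
    {"gripper":0,"translation":[0,0,0],"angular":[0,0,0]},
  ],
)

```text
clock: 12.22
tcp_pos: [0.6014, 0.0077, 0.2151]
ee_rot: [3.043, -0.778, -0.016]
contact_force: [-21.2, 4.7, 4.1]
grip_width: -0.0002
gripper_force: 10.5
```

>>> apply_moves(
  plan=[
    {"gripper":0,"translation":[1.5,-0.3,0],"angular":[0,0,0]},
    {"gripper":0,"translation":[0,0,0],"angular":[0,0,0]},
    {"gripper":0,"translation":[0,0,0],"angular":[0,0,0]},
  ],
)

```text
clock: 12.47
tcp_pos: [0.6014, 0.0077, 0.2151]
ee_rot: [3.043, -0.777, -0.021]
contact_force: [-26.5, 6.7, 5.9]
grip_width: 0.0001
gripper_force: 13.3
```

Hard stop reached: 27 N with no motion. I'll back off, lift and cross to the other side of the peg.

>>> apply_moves(
  plan=[
    {"gripper":0,"translation":[-6,1.2,0],"angular":[0,0,0]},
    {"gripper":0,"translation":[-10,3,0],"angular":[0,0,0]},
    {"gripper":0,"translation":[0,0,30],"angular":[0,0,0]},
    {"gripper":0,"translation":[0,0,32],"angular":[0,0,0]},
    {"gripper":0,"translation":[0,0,0],"angular":[0,0,0]},
    {"gripper":0,"translation":[0,0,0],"angular":[0,0,0]},
  ],
)

```text
clock: 12.97
tcp_pos: [0.5924, 0.0099, 0.2803]
ee_rot: [-3.042, 0.78, -0.011]
contact_force: [0.6, 1.0, -0.3]
grip_width: 0.0001
gripper_force: 0.0
```

```bash
python3 - <<'E'
from h import *
s=telemetry.get_state();print(s["tcp_pos"],P(50,-1),P(50,-1)-s["tcp_pos"][:2]*1e3)
c=cams.camera("top");cv2.imwrite("pics/t3.png",cv2.resize(c["pixels"][150:280,270:430],None,fx=4.6,fy=4.6,interpolation=cv2.INTER_CUBIC))
rows(50,80,10,-1);rows(80,200,40,-1)
E
```

```text
[0.59235002 0.00991382 0.28034269] [648.20580955 -22.14657194] [ 55.85578875 -32.06038768]
50 80 w 0.0524 start [648.2 -22.1]
{"gripper":0,"translation":[-1.8,2.9,0],"angular":[0,0,0.0524]},{"gripper":0,"translation":[-2.0,2.8,0],"angular":[0,0,0.0524]},{"gripper":0,"translation":[-2.1,2.7,0],"angular":[0,0,0.0524]},{"gripper":0,"translation":[-2.3,2.6,0],"angular":[0,0,0.0524]},{"gripper":0,"translation":[-2.4,2.5,0],"angular":[0,0,0.0524]},{"gripper":0,"translation":[-2.5,2.3,0],"angular":[0,0,0.0524]},{"gripper":0,"translation":[-2.6,2.3,0],"angular":[0,0,0.0524]},{"gripper":0,"translation":[-2.8,2.0,0],"angular":[0,0,0.0524]},{"gripper":0,"translation":[-2.8,2.0,0],"angular":[0,0,0.0524]},{"gripper":0,"translation":[-3.0,1.7,0],"angular":[0,0,0.0524]}
80 200 w 0.0524 start [623.9   1.7]
{"gripper":0,"translation":[-3.0,1.7,0],"angular":[0,0,0.0524]},{"gripper":0,"translation":[-3.1,1.4,0],"angular":[0,0,0.0524]},{"gripper":0,"translation":[-3.2,1.3,0],"angular":[0,0,0.0524]},{"gripper":0,"translation":[-3.3,1.1,0],"angular":[0,0,0.0524]},{"gripper":0,"translation":[-3.3,1.0,0],"a
[... 1591 characters left out ...]
translation":[-1.7,-3.0,0],"angular":[0,0,0.0524]},{"gripper":0,"translation":[-1.7,-3.0,0],"angular":[0,0,0.0524]},{"gripper":0,"translation":[-1.4,-3.1,0],"angular":[0,0,0.0524]},{"gripper":0,"translation":[-1.3,-3.2,0],"angular":[0,0,0.0524]},{"gripper":0,"translation":[-1.1,-3.3,0],"angular":[0,0,0.0524]},{"gripper":0,"translation":[-1.0,-3.3,0],"angular":[0,0,0.0524]},{"gripper":0,"translation":[-0.8,-3.3,0],"angular":[0,0,0.0524]},{"gripper":0,"translation":[-0.6,-3.4,0],"angular":[0,0,0.0524]},{"gripper":0,"translation":[-0.4,-3.5,0],"angular":[0,0,0.0524]},{"gripper":0,"translation":[-0.2,-3.4,0],"angular":[0,0,0.0524]},{"gripper":0,"translation":[-0.1,-3.4,0],"angular":[0,0,0.0524]}
```

View pics/t3.png

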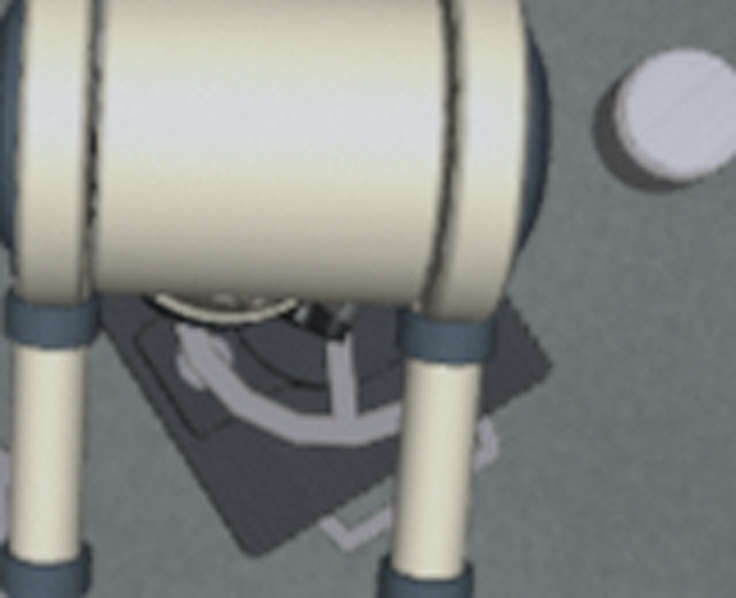

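The peg is hidden by the arm, but a spoke at crop (345,410) puts the peg bearing at about 65°, the seated notch. I'll cross over and lower.

>>> apply_moves(
  plan=[
    {"gripper":0,"translation":[30,-17,0],"angular":[0,0,-0.1]},
    {"gripper":0,"translation":[26.5,-16,0],"angular":[0,0,-0.1]},
    {"gripper":0,"translation":[0,0,0],"angular":[0,0,0]},
    {"gripper":0,"translation":[0,0,-32],"angular":[0,0,0]},
    {"gripper":0,"translation":[0,0,-32],"angular":[0,0,0]},
    {"gripper":0,"translation":[0,0,0],"angular":[0,0,0]},
  ],
)

```text
clock: 13.52
tcp_pos: [0.6446, -0.0228, 0.2018]
ee_rot: [2.946, -1.079, -0.024]
contact_force: [-1.1, -0.1, -2.4]
grip_width: 0.0004
gripper_force: 0.0
```

>>> apply_moves(
  plan=[
    {"gripper":0,"translation":[-1.8,2.9,0],"angular":[0,0,0.0524]},
    {"gripper":0,"translation":[-2.0,2.8,0],"angular":[0,0,0.0524]},
    {"gripper":0,"translation":[-2.1,2.7,0],"angular":[0,0,0.0524]},
    {"gripper":0,"translation":[-2.3,2.6,0],"angular":[0,0,0.0524]},
    {"gripper":0,"translation":[-2.4,2.5,0],"angular":[0,0,0.0524]},
    {"gripper":0,"translation":[-2.5,2.3,0],"angular":[0,0,0.0524]},
    {"gripper":0,"translation":[-2.6,2.3,0],"angular":[0,0,0.0524]},
  ],
)

```text
clock: 14.1
tcp_pos: [0.6336, -0.0059, 0.2144]
ee_rot: [3.096, -0.521, 0.008]
contact_force: [8.2, -6.0, -2.0]
grip_width: 0.0003
gripper_force: 4.8
```

>>> apply_moves(
  plan=[
    {"gripper":0,"translation":[-2.8,2.0,0],"angular":[0,0,0.0524]},
    {"gripper":0,"translation":[-2.8,2.0,0],"angular":[0,0,0.0524]},
    {"gripper":0,"translation":[-3.0,1.7,0],"angular":[0,0,0.0524]},
  ],
)

```text
clock: 14.35
tcp_pos: [0.6254, -0.0003, 0.2143]
ee_rot: [3.128, -0.277, 0.009]
contact_force: [6.6, -3.9, -1.4]
grip_width: 0.0002
gripper_force: 3.8
```

>>> apply_moves(
  plan=[
    {"gripper":0,"translation":[-3.0,1.7,0],"angular":[0,0,0.0524]},
    {"gripper":0,"translation":[-3.1,1.4,0],"angular":[0,0,0.0524]},
  ],
)

```text
clock: 14.52
tcp_pos: [0.6182, 0.0032, 0.2143]
ee_rot: [3.138, -0.112, 0.005]
contact_force: [1.2, -1.3, -1.1]
grip_width: -0.0001
gripper_force: 1.2
```

>>> apply_moves(
  plan=[
    {"gripper":0,"translation":[-3.2,1.3,0],"angular":[0,0,0.0524]},
    {"gripper":0,"translation":[-3.3,1.1,0],"angular":[0,0,0.0524]},
  ],
)

```text
clock: 14.68
tcp_pos: [0.6109, 0.0064, 0.2143]
ee_rot: [3.141, 0.054, 0.002]
contact_force: [1.0, -0.2, 0.1]
grip_width: 0.0002
gripper_force: 0.2
```

>>> apply_moves(
  plan=[
    {"gripper":0,"translation":[-3.3,1.0,0],"angular":[0,0,0.0524]},
    {"gripper":0,"translation":[-3.3,0.8,0],"angular":[0,0,0.0524]},
    {"gripper":0,"translation":[-3.4,0.6,0],"angular":[0,0,0.0524]},
  ],
)

```text
clock: 14.93
tcp_pos: [0.6026, 0.0086, 0.2145]
ee_rot: [3.126, 0.3, 0.009]
contact_force: [10.1, -1.6, -2.4]
grip_width: -0.0
gripper_force: 4.6
```

>>> apply_moves(
  plan=[
    {"gripper":0,"translation":[-3.5,0.4,0],"angular":[0,0,0.0524]},
    {"gripper":0,"translation":[-3.4,0.2,0],"angular":[0,0,0.0524]},
    {"gripper":0,"translation":[-3.4,0.1,0],"angular":[0,0,0.0524]},
  ],
)

```text
clock: 15.18
tcp_pos: [0.5927, 0.0093, 0.2144]
ee_rot: [3.092, 0.545, 0.01]
contact_force: [8.0, -1.5, -2.1]
grip_width: -0.0002
gripper_force: 3.7
```

>>> apply_moves(
  plan=[
    {"gripper":0,"translation":[-3.5,-0.1,0],"angular":[0,0,0.0524]},
    {"gripper":0,"translation":[-3.4,-0.3,0],"angular":[0,0,0.0524]},
    {"gripper":0,"translation":[-3.4,-0.5,0],"angular":[0,0,0.0524]},
  ],
)

```text
clock: 15.43
tcp_pos: [0.5808, 0.0086, 0.2145]
ee_rot: [3.041, 0.786, 0.004]
contact_force: [1.3, -0.1, 1.1]
grip_width: -0.0004
gripper_force: 0.5
```

>>> apply_moves(
  plan=[
    {"gripper":0,"translation":[-3.4,-0.7,0],"angular":[0,0,0.0524]},
    {"gripper":0,"translation":[-3.3,-0.8,0],"angular":[0,0,0.0524]},
  ],
)

```text
clock: 15.6
tcp_pos: [0.5736, 0.0072, 0.2145]
ee_rot: [2.996, 0.945, 0.002]
contact_force: [1.7, 0.3, -0.9]
grip_width: 0.0001
gripper_force: 0.8
```

>>> apply_moves(
  plan=[
    {"gripper":0,"translation":[-3.3,-1.0,0],"angular":[0,0,0.0524]},
    {"gripper":0,"translation":[-3.3,-1.2,0],"angular":[0,0,0.0524]},
    {"gripper":0,"translation":[-3.1,-1.3,0],"angular":[0,0,0.0524]},
  ],
)

```text
clock: 15.85
tcp_pos: [0.5658, 0.0047, 0.2146]
ee_rot: [2.911, 1.179, 0.01]
contact_force: [9.9, 4.6, -1.9]
grip_width: -0.0005
gripper_force: 4.8
```

>>> apply_moves(
  plan=[
    {"gripper":0,"translation":[-3.1,-1.5,0],"angular":[0,0,0.0524]},
    {"gripper":0,"translation":[-3.1,-1.7,0],"angular":[0,0,0.0524]},
  ],
)

```text
clock: 16.02
tcp_pos: [0.5597, 0.0017, 0.2146]
ee_rot: [2.845, 1.33, 0.01]
contact_force: [8.9, 4.1, -1.2]
grip_width: -0.0003
gripper_force: 4.0
```

>>> apply_moves(
  plan=[
    {"gripper":0,"translation":[-2.9,-1.8,0],"angular":[0,0,0.0524]},
    {"gripper":0,"translation":[-2.8,-2.0,0],"angular":[0,0,0.0524]},
    {"gripper":0,"translation":[-2.7,-2.1,0],"angular":[0,0,0.0524]},
  ],
)

```text
clock: 16.27
tcp_pos: [0.55, -0.005, 0.2145]
ee_rot: [2.732, 1.548, 0.005]
contact_force: [1.3, 0.2, -0.5]
grip_width: -0.0001
gripper_force: 0.9
```

>>> apply_moves(
  plan=[
    {"gripper":0,"translation":[-2.6,-2.3,0],"angular":[0,0,0.0524]},
    {"gripper":0,"translation":[-2.5,-2.4,0],"angular":[0,0,0.0524]},
  ],
)

```text
clock: 16.43
tcp_pos: [0.5442, -0.01, 0.2145]
ee_rot: [2.648, 1.688, 0.002]
contact_force: [0.4, 0.0, 0.7]
grip_width: -0.0
gripper_force: 0.2
```

>>> apply_moves(
  plan=[
    {"gripper":0,"translation":[-2.3,-2.5,0],"angular":[0,0,0.0524]},
    {"gripper":0,"translation":[-2.3,-2.6,0],"angular":[0,0,0.0524]},
    {"gripper":0,"translation":[-2.0,-2.8,0],"angular":[0,0,0.0524]},
  ],
)

```text
clock: 16.68
tcp_pos: [0.5386, -0.016, 0.2145]
ee_rot: [-2.506, -1.894, -0.008]
contact_force: [4.9, 7.8, -0.9]
grip_width: 0.0001
gripper_force: 4.8
```

>>> apply_moves(
  plan=[
    {"gripper":0,"translation":[-2.0,-2.8,0],"angular":[0,0,0.0524]},
    {"gripper":0,"translation":[-1.7,-3.0,0],"angular":[0,0,0.0524]},
  ],
)

```text
clock: 16.85
tcp_pos: [0.5349, -0.0213, 0.2146]
ee_rot: [-2.402, -2.024, -0.009]
contact_force: [3.7, 8.3, -0.8]
grip_width: -0.0001
gripper_force: 4.6
```

>>> apply_moves(
  plan=[
    {"gripper":0,"translation":[-1.7,-3.0,0],"angular":[0,0,0.0524]},
    {"gripper":0,"translation":[-1.4,-3.1,0],"angular":[0,0,0.0524]},
  ],
)

```text
clock: 17.02
tcp_pos: [0.5314, -0.028, 0.2145]
ee_rot: [-2.294, -2.146, -0.006]
contact_force: [1.5, 5.6, 0.5]
grip_width: 0.0
gripper_force: 2.5
```

>>> apply_moves(
  plan=[
    {"gripper":0,"translation":[-1.3,-3.2,0],"angular":[0,0,0.0524]},
    {"gripper":0,"translation":[-1.1,-3.3,0],"angular":[0,0,0.0524]},
  ],
)

```text
clock: 17.18
tcp_pos: [0.5285, -0.0358, 0.2145]
ee_rot: [2.18, 2.261, 0.003]
contact_force: [0.5, 0.3, -0.1]
grip_width: -0.0001
gripper_force: 0.4
```

>>> apply_moves(
  plan=[
    {"gripper":0,"translation":[-1.0,-3.3,0],"angular":[0,0,0.0524]},
    {"gripper":0,"translation":[-0.8,-3.3,0],"angular":[0,0,0.0524]},
  ],
)

```text
clock: 17.35
tcp_pos: [0.5266, -0.0428, 0.2145]
ee_rot: [2.059, 2.372, 0.002]
contact_force: [1.4, 3.5, 0.2]
grip_width: 0.0001
gripper_force: 1.7
```

>>> apply_moves(
  plan=[
    {"gripper":0,"translation":[-0.6,-3.4,0],"angular":[0,0,0.0524]},
    {"gripper":0,"translation":[-0.4,-3.5,0],"angular":[0,0,0.0524]},
    {"gripper":0,"translation":[-0.2,-3.4,0],"angular":[0,0,0.0524]},
  ],
)

```text
clock: 17.6
tcp_pos: [0.525, -0.0508, 0.2145]
ee_rot: [-1.862, -2.527, -0.006]
contact_force: [-2.7, 9.8, 0.8]
grip_width: -0.0002
gripper_force: 5.2
```

```bash
python3 - <<'E'
from h import *
rows(197,221,12,-1)
E
```

```text
197 221 w 0.0349 start [525.8 -52.6]
{"gripper":0,"translation":[-0.1,-2.3,0],"angular":[0,0,0.0349]},{"gripper":0,"translation":[0.0,-2.3,0],"angular":[0,0,0.0349]},{"gripper":0,"translation":[0.1,-2.3,0],"angular":[0,0,0.0349]},{"gripper":0,"translation":[0.2,-2.3,0],"angular":[0,0,0.0349]},{"gripper":0,"translation":[0.3,-2.2,0],"angular":[0,0,0.0349]},{"gripper":0,"translation":[0.3,-2.3,0],"angular":[0,0,0.0349]},{"gripper":0,"translation":[0.4,-2.3,0],"angular":[0,0,0.0349]},{"gripper":0,"translation":[0.5,-2.2,0],"angular":[0,0,0.0349]},{"gripper":0,"translation":[0.6,-2.2,0],"angular":[0,0,0.0349]},{"gripper":0,"translation":[0.6,-2.2,0],"angular":[0,0,0.0349]},{"gripper":0,"translation":[0.8,-2.2,0],"angular":[0,0,0.0349]},{"gripper":0,"translation":[0.8,-2.2,0],"angular":[0,0,0.0349]}
```

Contact is made for the fifth click. I'll push gently until it drops.

>>> apply_moves(
  plan=[
    {"gripper":0,"translation":[-0.1,-2.3,0],"angular":[0,0,0.0349]},
    {"gripper":0,"translation":[0,-2.3,0],"angular":[0,0,0.0349]},
    {"gripper":0,"translation":[0.1,-2.3,0],"angular":[0,0,0.0349]},
  ],
)

```text
clock: 17.85
tcp_pos: [0.5247, -0.0578, 0.2145]
ee_rot: [-1.729, -2.62, -0.005]
contact_force: [-3.3, 7.5, 2.2]
grip_width: 0.0002
gripper_force: 3.8
```

>>> apply_moves(
  plan=[
    {"gripper":0,"translation":[0.2,-2.3,0],"angular":[0,0,0.0349]},
    {"gripper":0,"translation":[0.3,-2.2,0],"angular":[0,0,0.0349]},
  ],
)

```text
clock: 18.02
tcp_pos: [0.5251, -0.0632, 0.2144]
ee_rot: [-1.638, -2.679, -0.002]
contact_force: [-2.9, 3.2, 0.8]
grip_width: 0.0003
gripper_force: 2.4
```

>>> apply_moves(
  plan=[
    {"gripper":0,"translation":[0.3,-2.3,0],"angular":[0,0,0.0349]},
    {"gripper":0,"translation":[0,0,0],"angular":[0,0,0]},
  ],
)

```text
clock: 18.18
tcp_pos: [0.5261, -0.067, 0.2143]
ee_rot: [1.594, 2.706, 0.0]
contact_force: [0.3, 0.3, -0.7]
grip_width: 0.0002
gripper_force: 0.0
```

The fifth click has dropped (force is zero). I'll back off, lift and retreat.

>>> apply_moves(
  plan=[
    {"gripper":0,"translation":[-0.5,8,0],"angular":[0,0,0]},
    {"gripper":0,"translation":[0,4,30],"angular":[0,0,0]},
    {"gripper":0,"translation":[0,0,38],"angular":[0,0,0]},
    {"gripper":0,"translation":[0,0,38],"angular":[0,0,0]},
    {"gripper":0,"translation":[-10,38,0],"angular":[0,0,0]},
    {"gripper":0,"translation":[-10,38,0],"angular":[0,0,0]},
    {"gripper":0,"translation":[-10,38,0],"angular":[0,0,0]},
    {"gripper":0,"translation":[-10,38,0],"angular":[0,0,0]},
    {"gripper":0,"translation":[-10,38,0],"angular":[0,0,0]},
    {"gripper":0,"translation":[-10,38,0],"angular":[0,0,0]},
    {"gripper":0,"translation":[-10,38,0],"angular":[0,0,0]},
    {"gripper":0,"translation":[0,0,0],"angular":[0,0,0]},
    {"gripper":0,"translation":[0,0,0],"angular":[0,0,0]},
  ],
)

```text
clock: 19.27
tcp_pos: [0.4546, 0.2132, 0.3194]
ee_rot: [1.592, 2.708, 0.0]
contact_force: [-0.2, -0.5, 0.1]
grip_width: 0.0002
gripper_force: 0.0
```

```bash
python3 - <<'E'
from h import *
c=cams.camera("top");cv2.imwrite("pics/t4.png",cv2.resize(c["pixels"][150:280,270:430],None,fx=4.6,fy=4.6,interpolation=cv2.INTER_CUBIC))
E
```

```text
(no output)
```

View pics/t4.png

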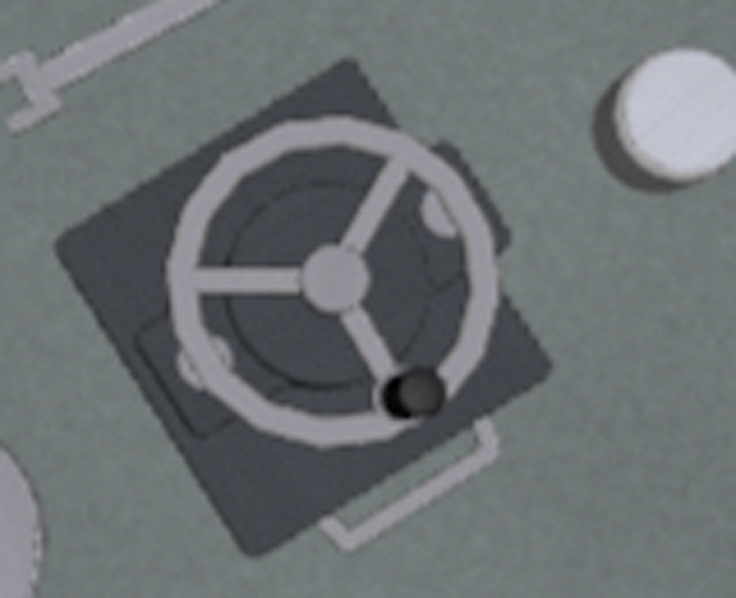

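The wheel is free, peg tip at crop (418,391). I'll put it into the press frame.

```bash
python3 - <<'E'
from h import *
c=cams.camera("top");f=lambda u,v,z:ray(c,270+(u+.5)/4.6-.5,150+(v+.5)/4.6-.5,z)
a=np.radians(32.3);R=np.array([[np.cos(a),np.sin(a)],[-np.sin(a),np.cos(a)]])
for q in((331,127),(434,382),(418,391)):
    d=f(*q,.25)[:2]-f(335,279,.193)[:2];p=R@d;print(p,np.degrees(np.arctan2(p[1],p[0]))%360,np.hypot(*d))
E
```

```text
[ 0.05546235 -0.02664005] 334.3437781490176 0.061528565921435414
[-0.06084572 -0.00379179] 183.5659538492473 0.06096375154539249
[-0.0604236   0.00409247] 176.125289749837 0.060562031876240235
```

>>> apply_moves(
  plan=[
    {"gripper":0,"translation":[0,0,0],"angular":[0,0,0]},
    {"gripper":0,"translation":[0,0,0],"angular":[0,0,0]},
    {"gripper":0,"translation":[0,0,0],"angular":[0,0,0]},
    {"gripper":0,"translation":[0,0,0],"angular":[0,0,0]},
    {"gripper":0,"translation":[0,0,0],"angular":[0,0,0]},
    {"gripper":0,"translation":[0,0,0],"angular":[0,0,0]},
    {"gripper":0,"translation":[0,0,0],"angular":[0,0,0]},
    {"gripper":0,"translation":[0,0,0],"angular":[0,0,0]},
    {"gripper":0,"translation":[0,0,0],"angular":[0,0,0]},
    {"gripper":0,"translation":[0,0,0],"angular":[0,0,0]},
    {"gripper":0,"translation":[0,0,0],"angular":[0,0,0]},
    {"gripper":0,"translation":[0,0,0],"angular":[0,0,0]},
  ],
)

```text
clock: 20.37
tcp_pos: [0.4555, 0.2111, 0.3191]
ee_rot: [1.597, 2.705, -0.0]
contact_force: [-0.0, -0.4, -0.2]
grip_width: 0.0003
gripper_force: 0.0
```

```bash
python3 - <<'E'
from h import *
t=lambda i:cv2.resize(i[150:280,270:430],None,fx=4.6,fy=4.6,interpolation=cv2.INTER_CUBIC)
n=t(cams.camera("top")["pixels"]);o=cv2.imread("pics/t4.png");i0=cv2.imread("pics/crop0.png")
print("diff",cv2.absdiff(n,o).mean(),cv2.absdiff(n,o).max())
# wheel rotation by polar phase at mid-spoke radius (z~.19): compare spoke brightness profile (radius 50..110 px)
def prof(im):
    p=cv2.warpPolar(cv2.cvtColor(cv2.GaussianBlur(im,(0,0),2),6),(165,1440),(335,280),165,cv2.INTER_LINEAR)[:,50:95].astype(float).mean(1)
    return p
for nm,im in(("start",i0),("t4",o),("now",n)):
    p=prof(im);q=p-np.median(p);q[q<25]=0;F=np.sum(q*np.exp(3j*2*np.pi*np.arange(1440)/1440))
    print(nm,"spoke phase deg mod 120",np.degrees(np.angle(F))/3%120)
E
```

```text
diff 0.993133058261839 12
start spoke phase deg mod 120 23.515888992415103
t4 spoke phase deg mod 120 59.85390770768348
now spoke phase deg mod 120 59.8477200613142
```

The wheel is still, in the fifth notch but about 6° short of its centre (friction). It is inside the window; a small nudge towards the notch centre gives more margin.

>>> apply_moves(
  plan=[
    {"gripper":0,"translation":[10,-38,0],"angular":[0,0,0]},
    {"gripper":0,"translation":[10,-38,0],"angular":[0,0,0]},
    {"gripper":0,"translation":[10,-38,0],"angular":[0,0,0]},
    {"gripper":0,"translation":[10,-38,0],"angular":[0,0,0]},
    {"gripper":0,"translation":[10,-38,0],"angular":[0,0,0]},
    {"gripper":0,"translation":[10,-38,0],"angular":[0,0,0]},
    {"gripper":0,"translation":[10,-38,0],"angular":[0,0,0]},
    {"gripper":0,"translation":[0,0,0],"angular":[0,0,0]},
    {"gripper":0,"translation":[0,0,-38],"angular":[0,0,0]},
    {"gripper":0,"translation":[0,0,-38],"angular":[0,0,0]},
    {"gripper":0,"translation":[0,0,-28],"angular":[0,0,0]},
    {"gripper":0,"translation":[0,-4,0],"angular":[0,0,0]},
    {"gripper":0,"translation":[0.5,-8,0],"angular":[0,0,0]},
    {"gripper":0,"translation":[0,0,0],"angular":[0,0,0]},
  ],
)

```text
clock: 21.58
tcp_pos: [0.5267, -0.0681, 0.2176]
ee_rot: [1.596, 2.702, 0.0]
contact_force: [0.7, -1.0, 0.6]
grip_width: -0.0
gripper_force: 0.0
```

>>> apply_moves(
  plan=[
    {"gripper":0,"translation":[0.4,-2.3,0],"angular":[0,0,0.0349]},
    {"gripper":0,"translation":[0.5,-2.2,0],"angular":[0,0,0.0349]},
    {"gripper":0,"translation":[0,0,0],"angular":[0,0,0]},
  ],
)

```text
clock: 21.83
tcp_pos: [0.5282, -0.0721, 0.2188]
ee_rot: [1.498, 2.755, 0.002]
contact_force: [0.4, 0.6, 0.5]
grip_width: -0.0001
gripper_force: 0.0
```

>>> apply_moves(
  plan=[
    {"gripper":0,"translation":[0.6,-2.2,0],"angular":[0,0,0.0349]},
    {"gripper":0,"translation":[0.6,-2.2,0],"angular":[0,0,0.0349]},
    {"gripper":0,"translation":[0,0,0],"angular":[0,0,0]},
  ],
)

```text
clock: 22.08
tcp_pos: [0.5291, -0.0763, 0.2177]
ee_rot: [1.403, 2.807, 0.001]
contact_force: [0.4, -0.2, 0.6]
grip_width: -0.0002
gripper_force: 0.0
```

>>> apply_moves(
  plan=[
    {"gripper":0,"translation":[0.8,-2.2,0],"angular":[0,0,0.0349]},
    {"gripper":0,"translation":[0,0,0],"angular":[0,0,0]},
  ],
)

```text
clock: 22.25
tcp_pos: [0.5295, -0.0779, 0.2171]
ee_rot: [1.355, 2.832, 0.002]
contact_force: [-1.2, 0.7, 1.2]
grip_width: 0.0002
gripper_force: 0.6
```

>>> apply_moves(
  plan=[
    {"gripper":0,"translation":[0.8,-2.2,0],"angular":[0,0,0.0349]},
    {"gripper":0,"translation":[0,0,0],"angular":[0,0,0]},
  ],
)

```text
clock: 22.42
tcp_pos: [0.5299, -0.0796, 0.2169]
ee_rot: [1.305, 2.856, 0.002]
contact_force: [-1.9, 3.2, 2.9]
grip_width: -0.0003
gripper_force: 1.9
```

>>> apply_moves(
  plan=[
    {"gripper":0,"translation":[0.9,-2.1,0],"angular":[0,0,0.0349]},
    {"gripper":0,"translation":[0,0,0],"angular":[0,0,0]},
  ],
)

```text
clock: 22.58
tcp_pos: [0.5305, -0.0815, 0.2167]
ee_rot: [1.255, 2.879, 0.002]
contact_force: [-3.4, 4.0, 4.1]
grip_width: 0.0005
gripper_force: 2.4
```

>>> apply_moves(
  plan=[
    {"gripper":0,"translation":[1.0,-2.0,0],"angular":[0,0,0.0349]},
    {"gripper":0,"translation":[0,0,0],"angular":[0,0,0]},
    {"gripper":0,"translation":[-2,5,0],"angular":[0,0,0]},
    {"gripper":0,"translation":[-2,12,0],"angular":[0,0,0]},
    {"gripper":0,"translation":[0,4,30],"angular":[0,0,0]},
    {"gripper":0,"translation":[0,0,38],"angular":[0,0,0]},
    {"gripper":0,"translation":[0,0,38],"angular":[0,0,0]},
    {"gripper":0,"translation":[-10,38,0],"angular":[0,0,0]},
    {"gripper":0,"translation":[-10,38,0],"angular":[0,0,0]},
    {"gripper":0,"translation":[-10,38,0],"angular":[0,0,0]},
    {"gripper":0,"translation":[-10,38,0],"angular":[0,0,0]},
    {"gripper":0,"translation":[-10,38,0],"angular":[0,0,0]},
    {"gripper":0,"translation":[-10,38,0],"angular":[0,0,0]},
    {"gripper":0,"translation":[-10,38,0],"angular":[0,0,0]},
    {"gripper":0,"translation":[0,0,0],"angular":[0,0,0]},
    {"gripper":0,"translation":[0,0,0],"angular":[0,0,0]},
  ],
)

```text
clock: 23.92
tcp_pos: [0.4566, 0.2049, 0.321]
ee_rot: [1.2, 2.903, 0.0]
contact_force: [0.1, -0.6, -0.0]
grip_width: -0.0003
gripper_force: 0.0
```

```bash
python3 - <<'E'
from h import *
im=cams.camera("top")["pixels"];n=cv2.resize(im[150:280,270:430],None,fx=4.6,fy=4.6,interpolation=cv2.INTER_CUBIC);cv2.imwrite("pics/t5.png",n)
p=cv2.warpPolar(cv2.cvtColor(cv2.GaussianBlur(n,(0,0),2),6),(165,1440),(335,280),165,cv2.INTER_LINEAR)[:,50:95].astype(float).mean(1)
q=p-np.median(p);q[q<25]=0;F=np.sum(q*np.exp(3j*2*np.pi*np.arange(1440)/1440));print(np.degrees(np.angle(F))/3%120)
E
```

```text
49.28748002725636
```

View pics/t5.png

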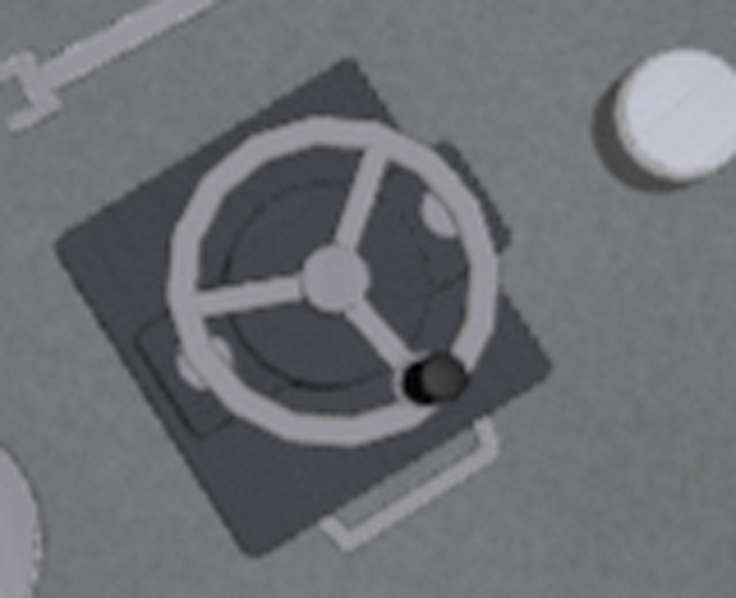

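The peg tip is at crop (441,377), about 188° in the press frame: y ≈ -9 mm and x ≈ -61 mm, well inside the window. Tin and spanner haven't moved. Handing in.

```bash
python3 -c "
from h import *
print(arm.hand_in())"
```

```text
the job is handed in; nothing more can be done
None
```

The press was wound clockwise to its hard stop (27 N, no movement), turned back five clicks and released. The peg now rests in the fifth notch, about 4° off its centre after a small nudge and inside the allowed window. The job is handed in; no verdict came back.

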